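Tip the medallions to the cup's end of the tray

ROBOT

A 6-joint arm with a two-finger parallel gripper is mounted at the origin on the work surface. World frame = base frame: x ahead of the robot, y to its left, z up, the work surface at z = 0. Lengths are in mm, angles in rad, forces in N, time in s.
With the tool pointing down it reaches from about 400 to 925 mm from the base axis. Payload 12.5 kg.
Tool frame: the origin (TCP) lies midway between the tips of the shut fingers; the grasp point (between the pads) lies 19 mm behind it; z points along the fingers, y is the direction in which the jaws open and shut (so a half turn about z gives the same grasp; the last joint's range is limited). The gripper opens to 95 mm and grips with 3 to 60 N. Pads are 20 mm wide; open, the fingers measure 119 mm over their backs; the gripper's body (75 mm by 180 mm) begins 59 mm behind the grasp point.
Start: joints at [-1.442, 0.491, 1.559, -0, 1.092, -0.106], TCP at [145.428, -607.865, 190.361] pointing down, gripper open.
Joint ranges: [-3.1, 3.1], [-0.84, 2.19], [0.05, 2.79], [-1.13, 4.28], [0.06, 2.93], [-2.69, 2.69]. Speed limits (rad/s): [2.22, 2.22, 2.79, 3.14, 3.14, 3.14].

INTERFACE

Orientations are given as [roll, pitch, yaw] about the fixed x, y, z axes, in that order (R = Rz(yaw) Ry(pitch) Rx(roll)).
In Python, from cell import env gives the robot as it stands.
- The arm moves only by the tool arm_command, never from a script. Its argument "steps" is a list of rows, each an object of numbers: "dx", "dy", "dz": the shift along the tool's x, y, z as a fraction of full scale; "rx", "ry", "rz": the turn, a rotation vector about the tool's x, y, z as a fraction of full scale; "claw": the gripper command: -1 is fully open, 1 is shut, values between are in proportion. In form: [{"dx": .., "dy": .., "dz": .., "rx": .., "ry": .., "rz": .., "claw": ..}, ...]. A call has 1 to 10 rows; each row shifts and turns the pose as measured when the row begins, along the tool's axes as they then stand; what a row does not reach is not made up. Full scale, the value 1, is 0.8 m for a shift and 90 degrees for a turn. A row lasts 1/8 s, in which the tool goes at most 62.5 mm and 10.7 degrees, less where a joint would pass 70% of its speed; a pose out of reach is approached as far as the arm can. A call with a number of a shift or a turn outside -1 to 1 is refused whole. A call with a gripper value outside its range is refused whole. The fingers move at their own pace and stop on an object; the grip force is fixed at half the most. Time passes only in rows, so rows that do not move let the fingers close. It gives the time, the measured TCP pose, the force and the opening at its end, in the units of the state.
- env.state(): the state, without advancing time (a new reading comes with each control period).
- env.read_camera(name): name is "side" or "top"; returns (picture, depth): 384x512x3 uint8, red, green, blue; 384x512 float32, mm along the optical axis (not along the pixel's ray), 0 where there is no reading.
- env.get_calibration(name): a dict with "vfov" (degrees; the focal length in pixels is half the picture's height over the tangent of half this angle, whatever the lens; pixels are square), "cx", "cy" (the principal point, pixels), "k1" (the pictures are not rectified: a ray, as slopes to the right and down, at radius r is drawn at 1 + k1 r^2 times it, then the intrinsics apply), "xyz" and "attitude" of the camera in the world. Camera axes: x right, y up, looking along -z (the intrinsics and any distortion apply to the point x, -y, -z); pixel columns grow to the right and rows downward; lengths in mm; the calibration is good to about 2 mm. A picture is of the moment at which its call begins. get_calibration takes no time and is no camera call.
- env.job_done(): hands the job in, once; it reports no verdict.
The state is a dict: "t": time; "joints": joint angles; "qvel": joint speeds; "tau": joint torques, N m; "eef_pos": TCP position; "tcp_rot": TCP orientation; "ft_force": force on the tool from outside, world axes, zero at the start; "moment": the same for the moment, N m; "opening": opening from 0.0 (shut) to 1.0 (fully open).
Only numpy, scipy, OpenCV 4.12 (cv2) and the standard library are available. Lean on these libraries where they do the work, as an engineer would, in place of code of your own. Each camera call takes 0.05 s, during which the arm holds its last target.

TASK

Two freshly painted porcelain medallions lie in the middle of the white see-saw tray on the painter's bench. Push down the brass-yellow lip of the tray at the end where the light-blue cup stands, all the way to its stop, so that both medallions slide to that end, and leave the tray tipped there. The paint is wet, so do not touch the medallions, and do not shift the cup.

Things in the scene. Friction and masses are not known exactly. Their poses are not given: they have to be found in the camera images.
- tray: White see-saw tray, 230 x 100 mm, rim 28 mm high, floor 6 mm, walls 5 mm. Origin: middle of its underside, on the hinge, 85 mm above bench. x: along its length; y: hinge; z: up. Beyond each end a flat brass-yellow lip to push, x from 114 to 150 mm (and -114 to -150), 100 mm wide, top at z = 28 mm. Starts within 3 degrees of level, stops at 24 degrees either way: lip middle then 55 mm lower, straight below.
- stand: Fixed wooden stand of the tray, base 260 x 150 mm, origin under its centre on the bench; its x and y axes run along the tray's when level. Two posts beside the tray's middle reach 98 mm up and 65 mm to either side. Hinge slightly stiff: 1 to 3 N on a lip turns the tray and it stays where left. The tray floor is slippery: medallions start to slide at 11 to 17 degrees.
- medallion_blue: Round medallion lying loose in the tray, 34 mm diameter, 8 mm thick, blue with a white painted centre. Origin: centre of its underside. Wet paint: not to be touched by the robot.
- medallion_red: Round medallion lying loose in the tray, 34 mm diameter, 8 mm thick, red with a white painted centre. Origin: centre of its underside. Wet paint: not to be touched by the robot.
- cup: Light-blue porcelain cup, 80 mm across, on a dark wooden foot, together 78 mm high. Origin: centre of its underside. Stands loose on the bench at the end of the tray to be pushed, on the side away from the robot, about 110 mm along from the tray's middle and 130 mm sideways of its centre line. At the other end stands a square olive tin instead, 74 mm wide, 72 mm high.
Mind the look-alikes: they are no part of the job. There is more than one size of the cup; the one meant has the size given above.

How it is judged (in metres and radians):
At the end, for the whole second after the job is handed in: The tray rests tipped at least 16 degrees (0.28 rad) with its cup-side end down; both medallions lie flat on its floor at that end, their centres at least 70 mm from the hinge along the tray (93 mm when against the end wall); medallions and tray at rest; the cup upright (((x of cup in the frame of tray above 0 m and x of each of medallion_blue, medallion_red in the frame of tray above 0.07 m) or (x of cup in the frame of tray below 0 m and x of each of medallion_blue, medallion_red in the frame of tray below -0.07 m)) and angle between tray's own z axis and vertical above 0.28 rad and z of each of medallion_blue, medallion_red in the frame of tray below 0.016 m and linear speed of each of medallion_blue, medallion_red below 0.02 m/s and angular speed of tray below 0.05 rad/s and angle between cup's own z axis and vertical below 0.15 rad); the robot touches nothing.
It fails at once if the robot touches a medallion (contact force between any of the fingers, the arm and medallion_blue above 0.3 N or contact force between any of the fingers, the arm and medallion_red above 0.3 N).
It fails at once if the cup is shifted by more than 20 mm (distance of cup from where it was at the start of the episode above 0.02 m).
It also fails if it takes over 32 s, if anything falls off the work surface, if the arm or the gripper's body presses on something with over 40 N, if the wrist force passes 120 N, or if a joint passes its speed limit or range.

## Working session

There is one attempt and no reset: what is moved stays moved. The work goes in short steps, Python scripts to look and compute and a tool call to move; the robot and the scene stay as the last step left them, time stands still between calls to the robot, and variables do not carry over. Pictures are saved under pics/ and viewed, and the job is handed in when it is done.

Besides the shell and the picture viewer there is one more tool, called after "Call:" by a JSON object that holds its "method" and its "body", one argument or row to a line. arm_command: Moves the arm, as the interface text tells. Its arguments: {"type":"object","properties":{"steps":{"type":"array","items":{"type":"object","properties":{"dx":{"type":"number"},"dy":{"type":"number"},"dz":{"type":"number"},"rx":{"type":"number"},"ry":{"type":"number"},"rz":{"type":"number"},"claw":{"type":"number"}}}}},"required":["steps"]}

```bash
mkdir -p pics; ls; python3 - <<'E'
from cell import env
import cv2,numpy as np
for n in("top","side"):
    p,d=env.read_camera(n); np.savez(f"{n}0.npz",p=p,d=d)
    cv2.imwrite(f"pics/{n}0.png",cv2.cvtColor(p,cv2.COLOR_RGB2BGR)); print(n,env.get_calibration(n))
print(env.state())
E
```

```text
pics
top {'vfov': 50.54966997329958, 'cx': 251.7287182854061, 'cy': 190.04822583401634, 'k1': -0.042634275135708256, 'xyz': array([545.2745775 ,  71.18788662, 733.41188969]), 'attitude': array([ 0.12866976,  0.01714956, -1.58165571])}
side {'vfov': 52.999812159855914, 'cx': 259.0808961649149, 'cy': 193.46111222386506, 'k1': 0.011819443820688036, 'xyz': array([330.98715828, 417.66197541, 519.59501775]), 'attitude': array([ 0.84119038,  0.01298473, -2.39776202])}
{'t': 0.1, 'joints': array([-1.44162747e+00,  4.91473222e-01,  1.55935870e+00,  7.05143645e-06,
        1.09170836e+00, -1.05609238e-01]), 'qvel': array([-0.00021224,  0.0006956 , -0.00211508,  0.00019957, -0.00090422,
        0.00117081]), 'tau': array([ 3.18677012e-03, -6.13621759e+01, -2.58605450e+01,  6.93675689e-02,
        4.70268354e-02, -6.51581377e-05]), 'eef_pos': array([ 145.38108826, -607.6246025 ,  189.84665244]), 'tcp_rot': array([-3.14065096e+00, -1.06111928e-04,  2.34774796e-01]), 'ft_force': array([0.72414464, 0.01248791, 0.20012708]), 'moment': array([ 0.01266835, -0.00919606, -0.06080695]), 'opening': 1.0003126717340431}
```

View pics/top0.png

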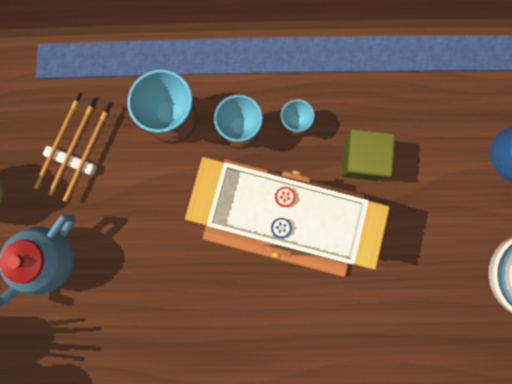

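View pics/side0.png

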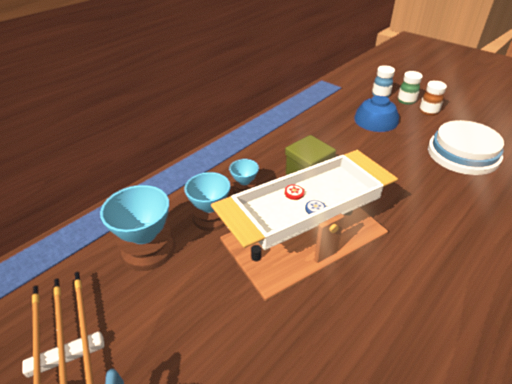

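The top picture shows the tray with its left lip around (205,193), the medium cup at (238,118) and the tin at (369,155). Larger and smaller look-alike cups stand at (160,100) and (297,115). Next I'll measure.

```bash
cat > h.py <<'E'
import numpy as np,cv2
from scipy.spatial.transform import Rotation as R
from cell import env
def ray(n,uv):
    c=env.get_calibration(n); f=192/np.tan(np.radians(c['vfov'])/2)
    K=np.array([[f,0,c['cx']],[0,f,c['cy']],[0,0,1]])
    s=cv2.undistortPoints(np.float64(uv).reshape(-1,1,2),K,np.array([c['k1'],0,0,0.]))[:,0]
    d=np.c_[s[:,0],-s[:,1],-np.ones(len(s))]
    return c['xyz'],d@R.from_euler('xyz',c['attitude']).as_matrix().T
def plane(n,uv,z):
    o,d=ray(n,uv); return o+d*((z-o[2])/d[:,2])[:,None]
def pts(n,D,m):
    v,u=np.nonzero(m&(D>0)); o,d=ray(n,np.c_[u,v]); return o+d*D[v,u][:,None]
def mask(p,lo,hi): return cv2.inRange(cv2.cvtColor(p,cv2.COLOR_RGB2HSV),lo,hi)
E
python3 - <<'E'
from h import *
np.set_printoptions(precision=1,suppress=True)
for n in("top","side"):
    z=np.load(n+"0.npz");p,d=z['p'],z['d']
    for nm,lo,hi in(("yellow",(18,130,120),(28,255,255)),("cyan",(90,80,80),(102,255,255)),("olive",(25,100,40),(40,255,140))):
        m=mask(p,lo,hi); k,l,s,c=cv2.connectedComponentsWithStats(m)
        for i in range(1,k):
            if s[i,4]<150: continue
            P=pts(n,d,l==i)
            P=P[P[:,2]>20]
            if len(P)<50: continue
            t=np.percentile(P[:,2],97)
            Q=P[P[:,2]>t-6]
            r=cv2.minAreaRect(np.float32(Q[:,:2]))
            print(n,nm,c[i],s[i,4],"ztop",t,"med",np.median(P,0),"rect",np.array(r[0]),np.array(r[1]),r[2])
            if nm=="yellow":
                b=cv2.boxPoints(cv2.minAreaRect(np.float32(P[:,:2])));print(b.tolist())
                A=np.c_[P[:,:2],np.ones(len(P))];print("plane",np.linalg.lstsq(A,P[:,2],rcond=None)[0]*[1000,1000,1])
E
```

```text
top yellow [203.7 190.6] 1366 ztop 121.15977765389509 med [624.4 154.  119. ] rect [625.5 154.3] [32.7 99.3] 74.50741577148438
[[573.2724609375, 151.81573486328125], [668.9566650390625, 125.29348754882812], [677.686767578125, 156.78909301757812], [582.0025634765625, 183.31134033203125]]
plane [ 11.3  40.8 105.6]
top yellow [371.8 234.6] 1366 ztop 108.34117593919156 med [ 554.9 -102.1  106.2] rect [ 555.7 -102.6] [33.2 99.9] 74.39955139160156
[[503.072265625, -105.17176055908203], [599.3304443359375, -132.04833984375], [608.272216796875, -100.02352142333984], [512.0140380859375, -73.14694213867188]]
plane [ 15.7  49.6 102.6]
top cyan [159.5 100.4] 3131 ztop 103.06427488549492 med [789.1 239.2  72.3] rect [776.3 230.2] [103.  103.8] 83.48551177978516
top cyan [237.7 117.7] 1746 ztop 78.09066215381075 med [761.2 105.3  53. ] rect [752.4 103.7] [78.8 77.9] 71.77428436279297
top cyan [297.1 115.3] 823 ztop 55.921516123569425 med [768.8  -0.1  37.1] rect [762.6   2.3] [55.6 54.5] 89.34020233154297
top cyan [ 44.5 260.9] 1930 ztop 89.10933950972597 med [514.  412.1  78.2] rect [519.4 439.6]
[... 1299 characters left out ...]
498.7 -343.6   27.9] rect [ 512.3 -361.9] [ 23.8 100.5] 53.15182113647461
side cyan [243.7 170.3] 492 ztop 55.490978069406296 med [768.4  -2.   45.4] rect [760.5   3.6] [54.8 55.5] 18.699419021606445
side cyan [206.1 189. ] 1179 ztop 78.07875788084746 med [768.5  96.3  63.2] rect [751.7 105. ] [77.4 78. ] 70.25718688964844
side cyan [135.3 212.6] 2935 ztop 102.98593506323104 med [798.2 228.6  83.2] rect [775.9 231.5] [104.2 104.1] 62.61618423461914
side cyan [112.7 377.6] 173 ztop 81.20549103931354 med [583.5 395.7  78.4] rect [584.2 397. ] [10.5 14.5] 48.6598014831543
side olive [292.7 162.7] 263 ztop 66.33277425090236 med [707.7 -83.8  47.3] rect [706.4 -82.1] [ 3.1 43.3] 84.56517028808594
```

The medium cup is 79 mm across and 78 mm high at (752,104), so it is the one meant, and its lip is centred at (625,154.5), z≈119. I'll push with shut fingers at about (611,160), slightly toward the robot, so the gripper body stays clear of the cup.

Call:
{"method": "arm_command", "body": {
  "steps": [
    {"dz": -0.05,"claw": 1},
    {"dx": 0.055,"dy": -0.055,"claw": 1},
    {"dx": 0.055,"dy": -0.055,"claw": 1},
    {"dx": 0.055,"dy": -0.055,"claw": 1},
    {"dx": 0.055,"dy": -0.055,"claw": 1},
    {"dx": 0.055,"dy": -0.055,"claw": 1},
    {"dx": 0.055,"dy": -0.055,"claw": 1},
    {"dx": 0.055,"dy": -0.055,"claw": 1},
    {"dx": 0.055,"dy": -0.055,"claw": 1},
    {"dx": 0.055,"dy": -0.055,"claw": 1}
  ]
}}

```text
$.steps[0]: bad value
```

```bash
cat > go.py <<'E'
import sys
from h import *
s=env.state(); M=R.from_euler('xyz',s['tcp_rot'])
tgt=np.array([float(a) for a in sys.argv[1:4]])
D=R.from_euler('xyz',[np.pi,0,1.302])*R.from_rotvec([0,np.radians(-12),0])
np.set_printoptions(precision=4,suppress=True)
print(s['t'],s['eef_pos'],s['tcp_rot'],s['opening'],s['ft_force'])
print("shift",M.inv().apply(tgt-s['eef_pos'])/800,"turn",(M.inv()*D).as_rotvec()/(np.pi/2), "down",M.inv().apply([0,0,-10])/800)
E
python3 go.py 611 160 230
```

```text
0.1 [ 145.3811 -607.6246  189.8467] [-3.1407 -0.0001  0.2348] 1.0003126717340431 [0.7241 0.0125 0.2001]
shift [ 0.7893 -0.7979 -0.0494] turn [-0.0716 -0.1208 -0.6768] down [-0.      0.      0.0125]
```

The first row was refused, probably because every key has to be given.

Call:
{"method": "arm_command", "body": {
  "steps": [
    {"dx": 0,"dy": 0,"dz": -0.05,"rx": 0,"ry": 0,"rz": 0,"claw": 1},
    {"dx": 0.055,"dy": -0.055,"dz": 0,"rx": 0,"ry": 0,"rz": 0,"claw": 1},
    {"dx": 0.055,"dy": -0.055,"dz": 0,"rx": 0,"ry": 0,"rz": 0,"claw": 1},
    {"dx": 0.055,"dy": -0.055,"dz": 0,"rx": 0,"ry": 0,"rz": 0,"claw": 1},
    {"dx": 0.055,"dy": -0.055,"dz": 0,"rx": 0,"ry": 0,"rz": 0,"claw": 1},
    {"dx": 0.055,"dy": -0.055,"dz": 0,"rx": 0,"ry": 0,"rz": 0,"claw": 1},
    {"dx": 0.055,"dy": -0.055,"dz": 0,"rx": 0,"ry": 0,"rz": 0,"claw": 1},
    {"dx": 0.055,"dy": -0.055,"dz": 0,"rx": 0,"ry": 0,"rz": 0,"claw": 1},
    {"dx": 0.055,"dy": -0.055,"dz": 0,"rx": 0,"ry": 0,"rz": 0,"claw": 1},
    {"dx": 0.055,"dy": -0.055,"dz": 0,"rx": 0,"ry": 0,"rz": 0,"claw": 1}
  ]
}}

```text
t: 1.35
eef_pos: [438.7, -128.4, 230.2]
tcp_rot: [-3.138, -0.001, 0.227]
ft_force: [1.2, -1.2, 1.1]
opening: 0.019
```

```bash
python3 go.py 611 160 230
```

```text
1.35 [ 438.7109 -128.4371  230.1506] [-3.1378 -0.0011  0.2274] 0.019359960543444528 [ 1.1994 -1.2467  1.0659]
shift [ 0.2911 -0.3027  0.0017] turn [-0.0734 -0.1222 -0.6814] down [-0.      0.      0.0125]
```

Call:
{"method": "arm_command", "body": {
  "steps": [
    {"dx": 0.055,"dy": -0.057,"dz": 0,"rx": 0,"ry": 0,"rz": 0,"claw": 1},
    {"dx": 0.055,"dy": -0.057,"dz": 0,"rx": 0,"ry": 0,"rz": 0,"claw": 1},
    {"dx": 0.055,"dy": -0.057,"dz": 0,"rx": 0,"ry": 0,"rz": 0,"claw": 1},
    {"dx": 0.055,"dy": -0.057,"dz": 0,"rx": 0,"ry": 0,"rz": 0,"claw": 1},
    {"dx": 0.055,"dy": -0.057,"dz": 0,"rx": 0,"ry": 0,"rz": 0,"claw": 1},
    {"dx": 0,"dy": 0,"dz": 0,"rx": -0.01,"ry": -0.02,"rz": -0.115,"claw": 1},
    {"dx": 0,"dy": 0,"dz": 0,"rx": -0.01,"ry": -0.02,"rz": -0.115,"claw": 1},
    {"dx": 0,"dy": 0,"dz": 0,"rx": -0.01,"ry": -0.02,"rz": -0.115,"claw": 1},
    {"dx": 0,"dy": 0,"dz": 0,"rx": -0.01,"ry": -0.02,"rz": -0.115,"claw": 1},
    {"dx": 0,"dy": 0,"dz": 0,"rx": -0.01,"ry": -0.02,"rz": -0.115,"claw": 1}
  ]
}}

```text
t: 2.6
eef_pos: [597.9, 144.9, 227.5]
tcp_rot: [-3.136, 0.172, 1.154]
ft_force: [-1.1, 1.0, 0.2]
opening: 0.003
```

```bash
python3 go.py 611 160 180
```

```text
2.6 [597.9326 144.9403 227.4843] [-3.1357  0.1717  1.154 ] 0.003143905620026011 [-1.112   0.9813  0.2313]
shift [0.0336 0.0076 0.0544] turn [-0.0216 -0.0243 -0.0925] down [0.0021 0.0001 0.0123]
```

Call:
{"method": "arm_command", "body": {
  "steps": [
    {"dx": 0.0,"dy": 0.0,"dz": 0.0,"rx": -0.022,"ry": -0.024,"rz": -0.092,"claw": 1},
    {"dx": 0.034,"dy": 0.005,"dz": 0.054,"rx": 0,"ry": 0,"rz": 0,"claw": 1},
    {"dx": 0,"dy": 0,"dz": 0,"rx": 0,"ry": 0,"rz": 0,"claw": 1}
  ]
}}

```text
t: 2.98
eef_pos: [606.2, 161.4, 178.0]
tcp_rot: [-3.141, 0.212, 1.31]
ft_force: [0.2, -0.4, 0.2]
opening: 0.004
```

```bash
python3 go.py 611 160 130
python3 - <<'E'
from h import *
for n in("side","top"):
    p,d=env.read_camera(n);cv2.imwrite(f"pics/{n}1.png",cv2.cvtColor(p,cv2.COLOR_RGB2BGR))
E
```

```text
2.975 [606.2267 161.4153 178.0438] [-3.1406  0.2116  1.31  ] 0.004367579242121417 [ 0.1965 -0.408   0.1828]
shift [0.0124 0.0063 0.0587] turn [0.0004 0.0013 0.005 ] down [0.0026 0.     0.0122]
```

View pics/side1.png

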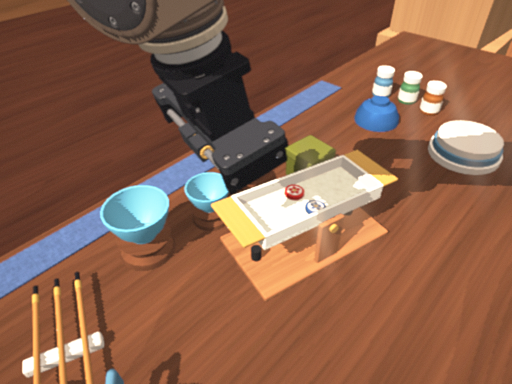

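View pics/top1.png

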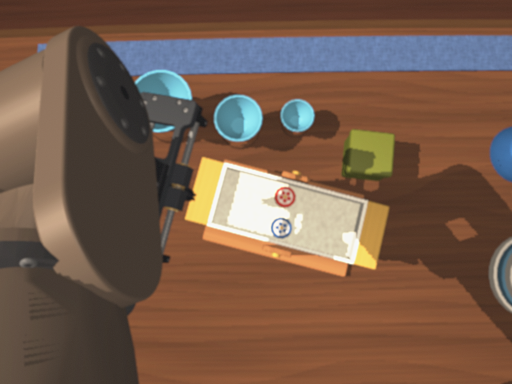

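Call:
{"method": "arm_command", "body": {
  "steps": [
    {"dx": 0.012,"dy": 0.004,"dz": 0.055,"rx": 0,"ry": 0,"rz": 0,"claw": 1},
    {"dx": 0,"dy": 0,"dz": 0,"rx": 0,"ry": 0,"rz": 0,"claw": 1}
  ]
}}

```text
t: 3.32
eef_pos: [612.8, 159.6, 140.9]
tcp_rot: [3.131, 0.206, 1.306]
ft_force: [0.4, 0.4, 1.1]
opening: 0.007
```

```bash
python3 go.py 611 160 110
python3 - <<'E'
from h import *
np.set_printoptions(precision=0,suppress=True)
s=env.state(); M=R.from_euler('xyz',s['tcp_rot'])
d0=np.load("side0.npz")['d']
p,d=env.read_camera("side");cv2.imwrite("pics/side2.png",cv2.cvtColor(p,cv2.COLOR_RGB2BGR))
P=pts("side",d,(d0-d>25)|((d0==0)&(d>0)&(d<500)))
T=M.inv().apply(P-s['eef_pos'])   # tool frame
for lo in range(-120,121,20):
    q=T[(T[:,1]>=lo)&(T[:,1]<lo+20)]
    if len(q)>10: print("tool y",lo,len(q),"max z",np.percentile(q[:,2],98),"x",np.percentile(q[q[:,2]>-80,0] if (q[:,2]>-80).any() else [0],[2,98]))
E
```

```text
3.325 [612.8275 159.6192 140.8922] [3.1313 0.2061 1.3056] 0.006865943236828552 [0.3547 0.439  1.0839]
shift [ 0.0078 -0.0027  0.0378] turn [ 0.0071 -0.0021  0.0022] down [ 0.0026 -0.0001  0.0122]
tool y -120 1506 max z -287.91563455527984 x [0. 0.]
tool y -100 3800 max z -104.26595158270234 x [227. 234.]
tool y -80 3542 max z -143.45230123054952 x [0. 0.]
tool y -60 5916 max z -144.04417461791604 x [0. 0.]
tool y -40 5150 max z -119.29914008999577 x [0. 0.]
tool y -20 1701 max z -123.7107464259661 x [0. 0.]
tool y 0 391 max z -110.65099000365885 x [0. 0.]
tool y 20 88 max z -116.35033490788331 x [0. 0.]
tool y 40 134 max z -115.52134022132623 x [0. 0.]
tool y 60 331 max z -103.93229731583736 x [0. 0.]
tool y 80 47 max z -125.19567842676021 x [0. 0.]
```

View pics/side2.png

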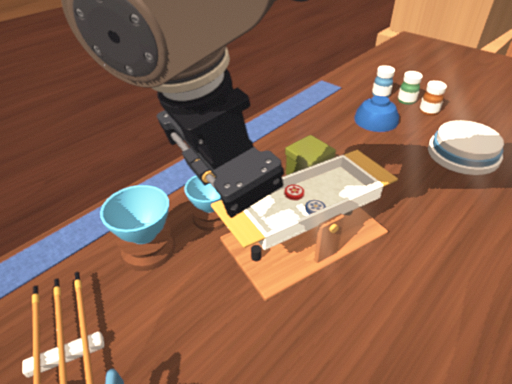

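```bash
python3 - <<'E'
from h import *
np.set_printoptions(precision=0,suppress=True)
s=env.state(); M=R.from_euler('xyz',s['tcp_rot'])
def proj(n,P):
    c=env.get_calibration(n); f=192/np.tan(np.radians(c['vfov'])/2)
    A=R.from_euler('xyz',c['attitude'])
    q=A.inv().apply(np.atleast_2d(P)-c['xyz']); a=q[:,:2]/-q[:,2:]; a[:,1]*=-1
    r2=(a**2).sum(1,keepdims=True); a=a*(1+c['k1']*r2); return a*f+[c['cx'],c['cy']]
for t in([0,0,0],[0,0,-19],[0,0,-40],[0,90,-40],[0,-90,-40],[37,0,-40],[-37,0,-40]):
    print(t,[proj(n,s['eef_pos']+M.apply(t))[0] for n in("side","top")])
p,d=env.read_camera("side")
for u,v in((250,178),(235,205),(230,160),(272,170),(235,195),(185,135),(206,170)):
    o,r=ray("side",[[u,v]]); P=o+r*d[v,u]; print((u,v),d[v,u],P[0],"tool",M.inv().apply(P-s['eef_pos'])[0])
E
```

```text
[0, 0, 0] [array([238., 213.]), array([198., 196.])]
[0, 0, -19] [array([235., 204.]), array([193., 194.])]
[0, 0, -40] [array([232., 194.]), array([187., 192.])]
[0, 90, -40] [array([201., 159.]), array([205., 129.])]
[0, -90, -40] [array([269., 238.]), array([170., 256.])]
[37, 0, -40] [array([207., 208.]), array([164., 186.])]
[-37, 0, -40] [array([255., 180.]), array([212., 198.])]
(250, 178) 371.32904 [534. 215. 283.] tool [   3.  -90. -145.]
(235, 205) 394.0072 [545. 226. 249.] tool [  24.  -82. -113.]
(230, 160) 392.5924 [569. 208. 284.] tool [   5.  -54. -145.]
(272, 170) 380.83667 [527. 191. 283.] tool [ -22.  -91. -139.]
(235, 195) 371.19522 [537. 233. 271.] tool [  23.  -91. -137.]
(185, 135) 423.0919 [636. 211. 286.] tool [  25.    9. -151.]
(206, 170) 422.28604 [601. 215. 258.] tool [  25.  -25. -123.]
```

The dark block is the near end of the gripper body, so the 180 mm side lies along the hinge and clears the tray. I'll press down gently.

Call:
{"method": "arm_command", "body": {
  "steps": [
    {"dx": 0.003,"dy": 0,"dz": 0.0122,"rx": 0,"ry": 0,"rz": 0,"claw": 1},
    {"dx": 0.0026,"dy": 0,"dz": 0.0122,"rx": 0,"ry": 0,"rz": 0,"claw": 1},
    {"dx": 0.0026,"dy": 0,"dz": 0.0122,"rx": 0,"ry": 0,"rz": 0,"claw": 1},
    {"dx": 0.0026,"dy": 0,"dz": 0.0122,"rx": 0,"ry": 0,"rz": 0,"claw": 1},
    {"dx": 0.0026,"dy": 0,"dz": 0.0122,"rx": 0,"ry": 0,"rz": 0,"claw": 1}
  ]
}}

```text
t: 4.05
eef_pos: [617.1, 160.9, 95.6]
tcp_rot: [3.12, 0.2, 1.303]
ft_force: [0.9, 0.7, 1.0]
opening: 0.008
```

```bash
python3 go.py 611 160 60
python3 - <<'E'
from h import *
for n in("side","top"):
    p,d=env.read_camera(n);cv2.imwrite(f"pics/{n}3.png",cv2.cvtColor(p,cv2.COLOR_RGB2BGR))
E
```

```text
4.05 [617.0858 160.9371  95.647 ] [3.1203 0.2003 1.3035] 0.00786402498807773 [0.9144 0.7201 1.0497]
shift [ 0.0058 -0.008   0.0441] turn [ 0.0138 -0.0058  0.0009] down [ 0.0025 -0.0003  0.0122]
```

View pics/side3.png

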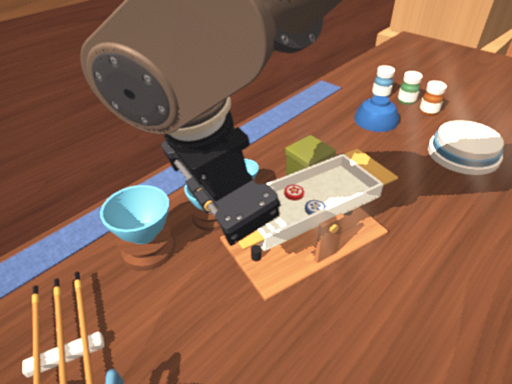

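View pics/top3.png

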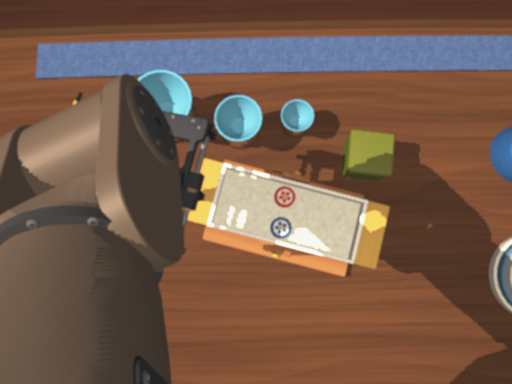

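```bash
cat > tilt.py <<'E'
from h import *
np.set_printoptions(precision=1,suppress=True)
s=env.state()
import sys
for n in("top","side"):
    p,d=env.read_camera(n)
    cv2.imwrite(f"pics/{n}{sys.argv[1]}.png",cv2.cvtColor(p,cv2.COLOR_RGB2BGR))
    m=mask(p,(18,110,60),(30,255,255)); P=pts(n,d,m>0)
    t=np.array([.265,.964]); a=(P[:,:2]-[590,26])@t; b=(P[:,:2]-[590,26])@[.964,-.265]
    for sg in(1,-1):
        k=(a*sg>105)&(a*sg<160)&(abs(b)<52)&(P[:,2]>30)
        if k.sum()>30: print(n,sg,k.sum(),"along",np.median(a[k]),"z",np.percentile(P[k,2],[5,50,95]))
    h=cv2.cvtColor(p,cv2.COLOR_RGB2HSV)
    # floor tilt: whitish points within tray
    P=pts(n,d,np.ones(d.shape,bool)); a=(P[:,:2]-[590,26])@t; b=(P[:,:2]-[590,26])@[.964,-.265]
    k=(abs(a)<85)&(abs(b)<35)&(P[:,2]<150)&(P[:,2]>40)
    c=np.polyfit(a[k],P[k,2],1); print(n,"floor tilt deg",np.degrees(np.arctan(c[0])),"z0",c[1])
    q=mask(p,(90,80,60),(102,255,255)); P=pts(n,d,q>0); 
    k=(np.linalg.norm(P[:,:2]-[752,104],axis=1)<60)&(P[:,2]>72)&(P[:,2]<90)
    if k.sum()>10: print(n,"cup",cv2.minAreaRect(np.float32(P[k,:2])))
E
python3 tilt.py 4; python3 -c "
import numpy as np
"
```

```text
top 1 1010 along 129.066506895158 z [113.  114.8 117.2]
top -1 1372 along -131.97812915092567 z [108.6 110.4 112.1]
top floor tilt deg 1.171314508277369 z0 91.64112916321834
top cup ((752.1470947265625, 103.79364013671875), (78.82234191894531, 77.5817642211914), 70.68475341796875)
side 1 228 along 134.7547134050252 z [113.5 115.  116.3]
side -1 278 along -131.49972829785673 z [109.1 110.2 111.5]
side floor tilt deg 1.8304577383606588 z0 92.26732796195735
side cup ((761.8111572265625, 137.51950073242188), (9.14962387084961, 49.998836517333984), 72.18187713623047)
```

```bash
python3 - <<'E'
from h import *
a=cv2.imread("pics/top4.png")[140:260,130:290]; b=cv2.imread("pics/side4.png")[160:280,180:340]
cv2.imwrite("pics/z4.png",np.hstack([cv2.resize(x,(400,300),interpolation=cv2.INTER_CUBIC) for x in (a,b)]))
E
```

```text
(no output)
```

View pics/z4.png

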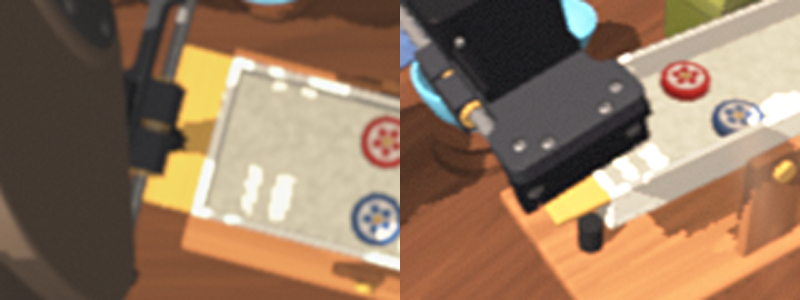

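```bash
python3 - <<'E'
from h import *
np.set_printoptions(precision=1,suppress=True)
s=env.state(); M=R.from_euler('xyz',s['tcp_rot']); print(s['eef_pos'],s['ft_force'],s['t'],s['joints'])
p,d=env.read_camera("top")
for v in (180,186,190,194,198,204):
  for u in (184,190,194,198,200,202,205,208):
    o,r=ray("top",[[u,v]]); P=(o+r*d[v,u])[0]; print((u,v),p[v,u],P,"tool",M.inv().apply(P-s['eef_pos']))
E
```

```text
[617.1 160.9  96.2] [ 0.  -0.5 -0.5] 4.25 [ 0.2  0.6  1.6 -0.2  1.   0.6]
(184, 180) [46 46 47] [622.4 161.8 242.5] tool [ -26.8    7.9 -143.7]
(190, 180) [47 47 48] [625.1 157.5 224.7] tool [ -26.7   11.3 -125.5]
(194, 180) [48 47 49] [625.1 152.4 224.3] tool [ -31.4   12.6 -124.1]
(198, 180) [46 45 47] [625.3 147.6 222.7] tool [ -35.6   14.  -121.6]
(200, 180) [38 39 42] [626.  145.7 218. ] tool [ -36.3   15.  -116.6]
(202, 180) [127  97  57] [627.1 144.2 210.4] tool [ -35.9   16.4 -108.9]
(205, 180) [247 217 101] [641.7 152.6 116.5] tool [ -5.4  26.4 -19. ]
(208, 180) [245 216 102] [642.1 148.4 113.7] tool [ -8.8  27.8 -15.5]
(184, 186) [41 42 43] [615.7 162.7 237.4] tool [ -26.7    1.1 -138.6]
(190, 186) [51 49 49] [617.4 157.4 224.5] tool [ -28.7    3.9 -125. ]
(194, 186) [49 48 50] [617.2 152.2 225.6] tool [ -34.    5. -125.]
(198, 186) [39 40 42] [618.2 148.2 217.9] tool [ -35.9    6.9 -116.8]
(200, 186) [83 66 46] [619.1 146.6 211.4] tool [ -35.9    8.  -110.1]
(202, 186) [242 189  91] [632.8 157.6 114. ] tool [ -2.6  16.4 -17.3]
(205, 186) [246 217 102] [632.4 152.6 116.5] t
[... 1630 characters left out ...]

(205, 198) [174 132  65] [614.2 153.  113.3] tool [-11.6  -0.3 -15. ]
(208, 198) [178 135  67] [614.3 148.5 112.1] tool [-15.6   0.9 -13. ]
(184, 204) [46 48 49] [594.6 164.9 224. ] tool [ -27.4  -20.1 -125.3]
(190, 204) [46 47 47] [594.5 157.2 225. ] tool [ -35.   -18.2 -124.7]
(194, 204) [40 39 42] [595.1 153.3 217.2] tool [ -36.9  -16.7 -116.4]
(198, 204) [248 213  99] [605.  163.6 114. ] tool [ -4.1 -12.  -17.6]
(200, 204) [245 217 103] [605.  160.5 114.5] tool [ -7.2 -11.2 -17.4]
(202, 204) [245 218 102] [604.8 157.2 115.6] tool [-10.5 -10.5 -17.9]
(205, 204) [245 216 102] [604.9 152.9 113.6] tool [-14.2  -9.3 -15.1]
(208, 204) [245 217 102] [604.7 148.1 115.1] tool [-19.   -8.2 -15.6]
```

The fingers rest on the lip and the tray is turning, now about 1° from 2.9°. The real tip sits about 20 mm above the reported TCP, so I'll go by the camera and the force.

Call:
{"method": "arm_command", "body": {
  "steps": [
    {"dx": 0.001,"dy": 0,"dz": 0.0122,"rx": 0,"ry": 0,"rz": 0,"claw": 1},
    {"dx": 0.001,"dy": 0,"dz": 0.0122,"rx": 0,"ry": 0,"rz": 0,"claw": 1},
    {"dx": 0.002,"dy": 0,"dz": 0.0122,"rx": 0,"ry": 0,"rz": 0,"claw": 1},
    {"dx": 0.002,"dy": 0,"dz": 0.0122,"rx": 0,"ry": 0,"rz": 0,"claw": 1}
  ]
}}

```text
t: 4.8
eef_pos: [617.8, 157.8, 56.0]
tcp_rot: [3.118, 0.199, 1.303]
ft_force: [0.0, 0.5, 0.1]
opening: 0.004
```

```bash
python3 go.py 611 160 60; python3 tilt.py 5
```

```text
4.8 [617.8231 157.8299  55.9676] [3.1179 0.1989 1.303 ] 0.004456144893060494 [0.0128 0.4546 0.074 ]
shift [-0.0006 -0.0088 -0.0052] turn [ 0.0152 -0.0067  0.0005] down [ 0.0025 -0.0003  0.0123]
top 1 578 along 128.70664202389514 z [ 77.   80.6 168.6]
top -1 1586 along -120.92371863913827 z [140.9 145.  148.9]
top floor tilt deg -14.168023663353207 z0 92.27188404941013
top cup ((752.6552124023438, 103.76325988769531), (78.58746337890625, 77.93095397949219), 74.63549041748047)
side 1 127 along 139.03837995375233 z [72.1 76.7 80.8]
side -1 178 along -119.16518639046947 z [142.6 146.4 149.6]
side floor tilt deg -14.171630322105289 z0 92.97206168159225
```

View pics/side5.png

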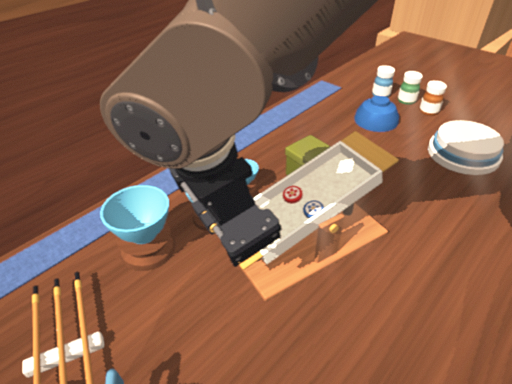

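The tray is at about 14–15° and the medallions are just starting to move. Continuing.

Call:
{"method": "arm_command", "body": {
  "steps": [
    {"dx": 0.002,"dy": 0,"dz": 0.0122,"rx": 0,"ry": 0,"rz": 0,"claw": 1},
    {"dx": 0.002,"dy": 0,"dz": 0.01,"rx": 0,"ry": 0,"rz": 0,"claw": 1}
  ]
}}

```text
t: 5.15
eef_pos: [617.9, 157.0, 36.7]
tcp_rot: [3.119, 0.2, 1.303]
ft_force: [-0.7, -0.1, 1.3]
opening: 0.002
```

```bash
python3 go.py 611 160 60; python3 tilt.py 6
```

```text
5.15 [617.8922 157.0454  36.7455] [3.1187 0.1997 1.3032] 0.0024522960277194267 [-0.6985 -0.0562  1.3043]
shift [-0.0045 -0.0086 -0.0289] turn [ 0.0147 -0.0062  0.0007] down [ 0.0025 -0.0003  0.0122]
top 1 527 along 127.71570342010747 z [55.8 61.3 66. ]
top -1 1158 along -115.5414167496904 z [160.5 164.8 168.7]
top floor tilt deg -22.239688956692937 z0 92.8805512398932
top cup ((752.5657348632812, 103.71504211425781), (78.10301208496094, 77.90235137939453), 7.8231024742126465)
side 1 109 along 137.21713792355638 z [50.9 55.9 62.5]
side -1 118 along -113.43341512350102 z [161.6 165.2 169.1]
side floor tilt deg -21.563403655952236 z0 93.65607573816013
```

Call:
{"method": "arm_command", "body": {
  "steps": [
    {"dx": 0.001,"dy": 0,"dz": 0.006,"rx": 0,"ry": 0,"rz": 0,"claw": 1},
    {"dx": 0.001,"dy": 0,"dz": 0.006,"rx": 0,"ry": 0,"rz": 0,"claw": 1}
  ]
}}

```text
t: 5.5
eef_pos: [619.7, 157.5, 32.2]
tcp_rot: [3.114, 0.198, 1.302]
ft_force: [-6.4, 10.9, 49.3]
opening: 0.002
```

```bash
python3 go.py 611 160 60; python3 tilt.py 7
```

```text
5.5 [619.6508 157.5313  32.2239] [3.1139 0.1984 1.3025] 0.0018245551689098699 [-6.3691 10.9338 49.3438]
shift [-0.0067 -0.0103 -0.0344] turn [ 0.0177 -0.007   0.0002] down [ 0.0025 -0.0003  0.0123]
top 1 536 along 128.1506202182659 z [52.5 58.5 62.7]
top -1 1087 along -114.69264623975185 z [163.1 167.3 171.2]
top floor tilt deg -23.790896353364673 z0 92.13928536131978
top cup ((753.968994140625, 104.06472778320312), (78.91067504882812, 76.74343872070312), 88.06539154052734)
side 1 111 along 136.63366686590848 z [49.  54.8 61.7]
side -1 152 along -112.91147019920682 z [163.2 166.6 170. ]
side floor tilt deg -24.039159178009154 z0 92.1288295993546
```

View pics/top7.png

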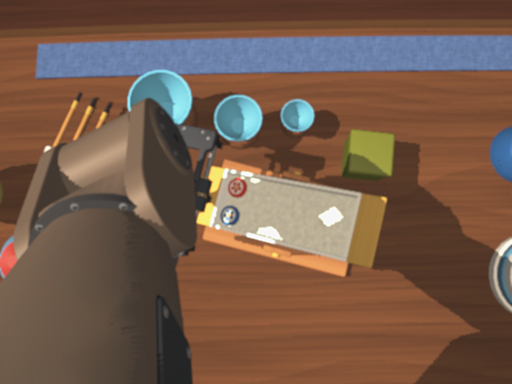

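The tray is at its stop: 24°, with 49 N on the fingers. Both medallions have slid to the end, at about (237,187) and (229,215). I'll lift straight up.

Call:
{"method": "arm_command", "body": {
  "steps": [
    {"dx": -0.0025,"dy": 0,"dz": -0.0123,"rx": 0,"ry": 0,"rz": 0,"claw": 1},
    {"dx": -0.004,"dy": 0,"dz": -0.025,"rx": 0,"ry": 0,"rz": 0,"claw": 1},
    {"dx": -0.008,"dy": 0,"dz": -0.05,"rx": 0,"ry": 0,"rz": 0,"claw": 1},
    {"dx": -0.01,"dy": 0,"dz": -0.07,"rx": 0,"ry": 0,"rz": 0,"claw": 1},
    {"dx": 0,"dy": 0,"dz": -0.07,"rx": 0,"ry": 0,"rz": 0,"claw": 1},
    {"dx": 0.05,"dy": -0.03,"dz": -0.05,"rx": 0,"ry": 0,"rz": 0,"claw": 1},
    {"dx": 0.06,"dy": -0.03,"dz": 0,"rx": 0,"ry": 0,"rz": 0,"claw": 1},
    {"dx": 0,"dy": 0,"dz": 0,"rx": 0,"ry": 0,"rz": 0,"claw": 1}
  ]
}}

```text
t: 6.6
eef_pos: [595.9, 281.4, 248.4]
tcp_rot: [3.11, 0.193, 1.3]
ft_force: [0.0, 0.0, 0.2]
opening: 0.001
```

```bash
python3 tilt.py 8; python3 - <<'E'
from h import *
np.set_printoptions(precision=1,suppress=True)
p,d=env.read_camera("top"); th=np.radians(24)
for nm,rng in (("red",((0,130,60),(8,255,255))),("blue",((104,90,40),(125,255,255)))):
    m=mask(p,*rng); P=pts("top",d,m>0)
    a=(P[:,:2]-[590,26])@[.265,.964]; b=(P[:,:2]-[590,26])@[.964,-.265]; z=P[:,2]-85
    x=a*np.cos(th)-z*np.sin(th); zz=a*np.sin(th)+z*np.cos(th)
    k=(abs(b)<50)&(abs(a)<125)&(P[:,2]>20)&(P[:,2]<140)&(zz<25)
    print(nm,k.sum(),"tray x range",np.percentile(x[k],[2,50,98]),"y",np.median(b[k]),"z",np.median(zz[k]))
E
```

```text
top 1 922 along 134.10124185475283 z [49.6 55.9 61.8]
top -1 1082 along -114.62230065813179 z [163.1 167.2 171.2]
top floor tilt deg -23.7296781202662 z0 92.12715964112891
top cup ((752.07421875, 103.96290588378906), (78.30812072753906, 77.94741821289062), 23.859268188476562)
side 1 1087 along 135.2354348089921 z [49.6 55.8 61.7]
side -1 336 along -113.7749897204005 z [163.2 167.  170.5]
side floor tilt deg -23.617381168318932 z0 92.32185692462646
side cup ((751.21923828125, 104.97685241699219), (77.5700912475586, 78.63782501220703), 45.16344451904297)
red 83 tray x range [ 78.   85.1 108.9] y 22.371421898554186 z 13.684219422320158
blue 59 tray x range [ 78.1  82.1 102.2] y -27.321092836717323 z 13.74924723299321
```

View pics/side8.png

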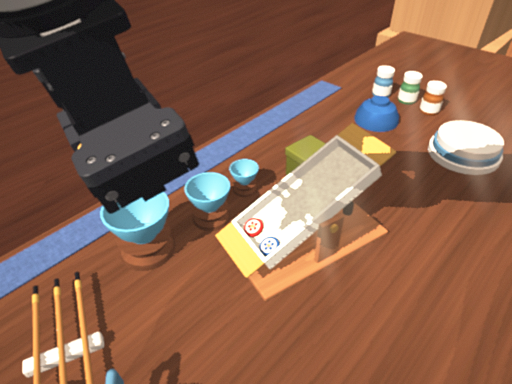

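View pics/top8.png

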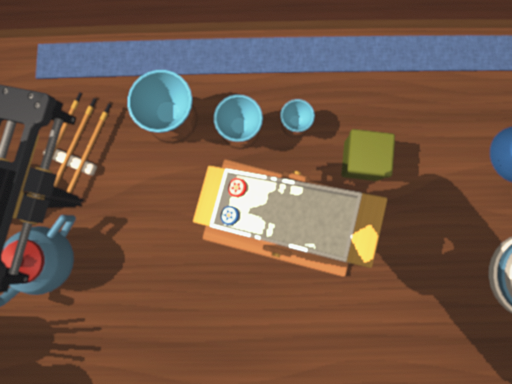

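The tray has stayed at 23.7°, both medallions lie flat against the cup-side end, the cup is where it was, and the robot is clear.

```bash
python3 -c "
from cell import env
print(env.job_done(), env.state()['t'])"
```

```text
the job is handed in; nothing more can be done
the job is handed in; nothing more can be done
```

I pushed the cup-side lip down to its stop with the shut fingers, lifted clear and handed the job in at about 6.8 s. No verdict was reported.

**Last checks, after lifting clear:**
- **Tray:** it stays tipped 23.7° (top camera) and 23.6° (side camera), cup-side end down.
- **Medallions:** both lie flat at that end. Their near edges are at 78 mm from the hinge, so their centres are at about 93–95 mm. I did not touch them.
- **Cup:** its measured position is within about 1–2 mm of the start, which is the measurement noise.
- **Robot:** it touches nothing, and the force reading is about 0 N.

**What failed or disagreed:**
- **Refused call:** my first move call was refused, probably because rows need every key. Nothing moved.
- **Tip height:** during the push the reported TCP height was about 20 mm below where the cameras showed the lip surface, and I did not find out why. I stopped by tray angle and force instead.
- **Force at the stop:** the wrist force reached about 50 N. That is below the 120 N limit, and the 40 N limit applies to the arm and gripper body, which I saw no sign of touching anything.

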